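# Lift a slice from the toast rack with sprung tongs

### The job

Pick up the wooden toast tongs, reach into the wire rack with them and lift out the round-topped slice of toast (the arched one, not a square one), touching the bread with the tongs only. Carry it over the middle of the chopping board and finish while still holding it there with the tongs, a few centimetres clear of the board and at rest, ready to be topped. Leave the rack standing where it is with both square slices in it, and do not disturb the avocado, the tomato or the pepper mill.

Things in the scene. Friction and masses are not known exactly. Their poses are not given: they have to be found in the camera images.
- tongs_grip (a point): Wooden tongs, 235 mm, 60 g: 2 flat strips 5 mm thick, 22 mm tall, standing on edge, 18 mm apart at a block behind, sprung apart in front. Point to grip across: mid-way between strips, 11 mm up, 105 mm ahead of the block, near the centre of mass; 38 mm over the strips here when open, 29 mm when shut on 16 mm. x to the jaws, y to the left strip, z up; turns with the left strip (0.05 rad) on closing.
- tongs_tip_left (a point): Inner face of the left strip at its jaw, half-way up, 15 mm short of the rounded end of the strip and 105 mm ahead of the grip point.
- tongs_tip_right (a point): Inner face of the right strip at its jaw, level with the left one. Half-way between the two is the middle of the jaws; open, the jaws are 38 mm apart here.
- tongs_arm (a joint): Closing of the sprung strip: 0 relaxed (jaws open 38 mm), 0.105 shut on a 16 mm slice, 0.17 stop. The spring needs about 4 N across the grip point to begin to close and about 6.5 N at a slice; the jaws get about half of what the gripper adds to that (20 to 40 N of grip is good).
- arched_slice_center (a point): Round-topped slice of toast: 96 mm wide (x), 16 mm thick (y), 108 mm tall (z), straight sides 60 mm high under a half-round top of 48 mm radius. Its centre, 54 mm over its foot, mid-thickness. It stands in the rack, foot 14.5 mm over the table. About 45 g.
- square_slice_a_center (a point): Centre of a square slice of toast, 96 mm wide (x), 16 mm thick (y), 96 mm tall (z), standing in the same rack. Slices stand 50 mm apart, centre to centre (34 mm free between two of them); which stands where varies.
- square_slice_b_center (a point): Centre of the other square slice, the same size.
- rack: Loose toast rack of steel wire, 0.35 kg, origin under its centre. Two rails along y (at x = -36 and 36 mm) carry the slices; six hoops across, 25 mm apart along y, 76 mm wide (x), 70 mm high, form five slots. Every second slot has a slice, standing in the rack's xz plane, up to 3 mm play each side, 40 to 52 mm higher than the hoops. Low carrying loops at the ends, to y = -84 and 84 mm.
- board_center (a point): Chopping board of pale wood, 190 x 300 x 22 mm, lying on the table: middle of its upper face, 22 mm over the table. Its x axis runs along the short side. It does not move.
- avocado_center (a point): Avocado, 106 x 70 x 69 mm, centre; bystander.
- tomato_center (a point): Tomato, 65 mm, centre; bystander.
- pepper_mill_center (a point): Brown wooden pepper mill, 58 mm across, 170 mm tall, centre (85 mm up); bystander behind the rack.
Not all that is in view belongs to the job. What is shaped like the part that bears square_slice_a_center but turquoise or yellow is not meant.

How it is judged:
By the outcome, as a careful person would: the job done as asked, in the order asked, and still so for the second after the job is handed in, while the arm keeps its last pose, push and grip.
It also fails if it takes over 48 s, if anything falls off the work surface, if the arm or the gripper's body presses on something with over 40 N, if the wrist force passes 120 N, or if a joint passes its speed limit or range.

### The arm

A 7-joint arm with a two-finger parallel gripper is mounted at the origin on a cart in front of the work surface, level with it; the furniture and walls round the work are solid. World frame = base frame: x ahead of the robot, y to its left, z up, the work surface at z = 0. Lengths are in mm, angles in rad, forces in N, time in s.
With the tool pointing down it reaches from about 400 to 875 mm from the base axis. Payload 4.4 kg.
Tool frame: the origin (TCP) lies where the fingers leave the gripper's body, on its centre line; the fingertips stand 73 mm ahead of it and the grasp point (between the pads) lies 54 mm ahead of it; z points along the fingers, y is the line along which they close (so a half turn about z gives the same grasp; the last joint's range is limited). The gripper opens to 85 mm and grips with 20 to 120 N. Pads are 22 mm wide; open, the fingers measure 114 mm over their backs; the gripper's body (76 mm by 85 mm) begins 54 mm behind the grasp point. The pads swing forward as they close: fully open they stand 13 mm farther back than shut.
Start: joints at [-1.31, 0.628, 0.038, 1.517, -0.027, 0.996, -0.02], TCP at [208.638, 615.619, 303.913] pointing down, gripper open.
Joint ranges: [-3.06, 3.06], [-0.37, 2.12], [-1.25, 1.32], [0.18, 2.47], [-1.1, 4.24], [0.23, 1.98], [-2.94, 2.94]. Speed limits (rad/s): [2.57, 2.57, 3.14, 3.14, 3.14, 3.14, 3.14].

### API

Orientations are given as [roll, pitch, yaw] about the fixed x, y, z axes, in that order (R = Rz(yaw) Ry(pitch) Rx(roll)).
In Python, from cell import ctrl gives the robot as it stands.
- The arm moves only by the tool send_rows, never from a script. Its argument "rows" is a list that holds one entry, the list of rows, each a list of 6 numbers: the shift along the tool's x, y, z in cm, then the turn, a rotation vector about the tool's x, y, z in rad. In form: [[[tx, ty, tz, wx, wy, wz], ...]]. A call has 1 to 10 rows; each row is the pose to reach, as a shift and turn from the pose commanded when the call began, along the tool's axes at that moment; what a row does not reach only later rows make up. A row lasts 1/10 s, in which the tool goes at most 50 mm and 8.59 degrees, less where a joint would pass 70% of its speed; a pose out of reach is approached as far as the arm can. A call with a gripper value outside its range is refused whole. "grip" is the closure in counts, from 0 (fully open) to 255 (shut), set as the call begins (left out, the last holds). The fingers move at their own pace and stop on an object; the grip force is fixed at half the most. Time passes only in rows, so rows that repeat a pose let the fingers close. It gives the time, the measured TCP pose, the force, the opening and the grip force at its end, in the units of the state.
- ctrl.read_state(): the state, without advancing time (a new reading comes with each control period).
- ctrl.get_image(name): name is "side" or "top"; returns a dict with "pixels" (384x512x3 uint8, red, green, blue), "fx", "fy", "cx", "cy" (pixels), "extrinsics" (4x4, takes a point from camera to world coordinates). Camera axes: x right, y up, looking along -z (the intrinsics and any distortion apply to the point x, -y, -z); pixel columns grow to the right and rows downward; lengths in mm; the calibration is good to about 2 mm. A picture is of the moment at which its call begins. There is no depth.
- ctrl.finish_job(): hands the job in; it is judged then, once.
The state is a dict: "clock": time; "qpos": joint angles; "qd": joint speeds; "tau": joint torques, N m; "eef_pos": TCP position; "tool_rot": TCP orientation; "force": force on the tool from outside, world axes, zero at the start; "torque": the same for the moment, N m; "width": finger opening in mm; "gripper_force": force on a finger pad.
Only numpy, scipy, OpenCV 4.12 (cv2) and the standard library are available. Lean on these libraries where they do the work, as an engineer would, in place of code of your own. Each camera call takes 0.05 s, during which the arm holds its last target. There are 200 camera calls.

## Working session

There is one attempt and no reset: what is moved stays moved. The work goes in short steps, Python scripts to look and compute and a tool call to move; the robot and the scene stay as the last step left them, time stands still between calls to the robot, and variables do not carry over. Pictures are saved under pics/ and viewed, at most 10 in all, crops included, and the job is handed in when it is done.

Besides the shell and the picture viewer there is one more tool, called as name([rows], argument=value, ...), one row to a line, values as JSON. send_rows: Moves the arm, as the interface text tells. Its arguments: {"type":"object","properties":{"rows":{"type":"array","items":{"type":"array","items":{"type":"array","items":{"type":"number"}}}},"grip":{"type":"number"}},"required":["rows"]}

```bash
mkdir -p pics; ls
cat > h.py <<'E'
import numpy as np, cv2
from cell import ctrl
def snap(n,f):
    im=ctrl.get_image(n); cv2.imwrite('pics/'+f,im['pixels'][:,:,::-1]); np.save('pics/'+f+'.npy',im,allow_pickle=True); return im
def load(f): return np.load('pics/'+f+'.npy',allow_pickle=True).item()
def ray(im,u,v):
    E=np.array(im['extrinsics']); d=E[:3,:3]@np.array([(u-im['cx'])/im['fx'],-(v-im['cy'])/im['fy'],-1]); return E[:3,3],d
def onz(im,u,v,z):
    o,d=ray(im,u,v); return o+d*(z-o[2])/d[2]
def proj(im,p):
    E=np.array(im['extrinsics']); c=E[:3,:3].T@(np.array(p)-E[:3,3]); return im['cx']+im['fx']*c[0]/-c[2], im['cy']-im['fy']*c[1]/-c[2]
E
python3 - <<'E'
from h import *
for n in('side','top'):
    im=snap(n,n+'0.png'); print({k:np.round(v,3) for k,v in im.items() if k!='pixels'})
print(ctrl.read_state())
E
```

```text
pics
{'fx': np.float64(359.487), 'fy': np.float64(359.487), 'cx': np.float64(257.143), 'cy': np.float64(185.668), 'extrinsics': array([[ 9.19000e-01,  1.84000e-01, -3.48000e-01,  1.55423e+02],
       [-3.94000e-01,  4.23000e-01, -8.16000e-01, -9.37054e+02],
       [-3.00000e-03,  8.87000e-01,  4.61000e-01,  6.10722e+02],
       [ 0.00000e+00,  0.00000e+00,  0.00000e+00,  1.00000e+00]])}
{'fx': np.float64(433.911), 'fy': np.float64(433.911), 'cx': np.float64(257.286), 'cy': np.float64(196.019), 'extrinsics': array([[-3.600000e-02,  9.730000e-01, -2.280000e-01,  2.368910e+02],
       [-9.990000e-01, -3.700000e-02,  2.000000e-03,  2.097100e+01],
       [-6.000000e-03,  2.280000e-01,  9.740000e-01,  1.480609e+03],
       [ 0.000000e+00,  0.000000e+00,  0.000000e+00,  1.000000e+00]])}
{'clock': 0.1, 'qpos': array([-1.30980385,  0.62926722,  0.03847512,  1.51826157, -0.02702814,
        0.99633098, -0.01999941]), 'qd': array([-0.00101061, -0.00180938,  0.00017969, -0.00335356,  0.0001029 ,
       -0.00051669,  0.00023227]), 'tau': array([ 2.52424070e-03, -5.64526141e+01,  1.23023551e+00, -1.93972671e+01,
        1.12576669e-02,  5.44898750e-03, -2.80533629e-05]), 'eef_pos': array([208.49198267, 615.18841484, 303.07475336]), 'tool_rot': array([-3.13984426e+00,  1.28096488e-05,  2.81476105e+00]), 'force': array([ 0.03009588, -0.14130705,  0.37764557]), 'torque': array([-0.04022956, -0.02035597,  0.01233172]), 'gripper_force': 0.0, 'width': 85.45184835630998}
```

```bash
python3 -c "
import cv2
for n in('side','top'):cv2.imwrite('pics/%s0b.png'%n,cv2.resize(cv2.imread('pics/%s0.png'%n),(800,600),interpolation=2))"
```

```text
(no output)
```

View pics/side0b.png

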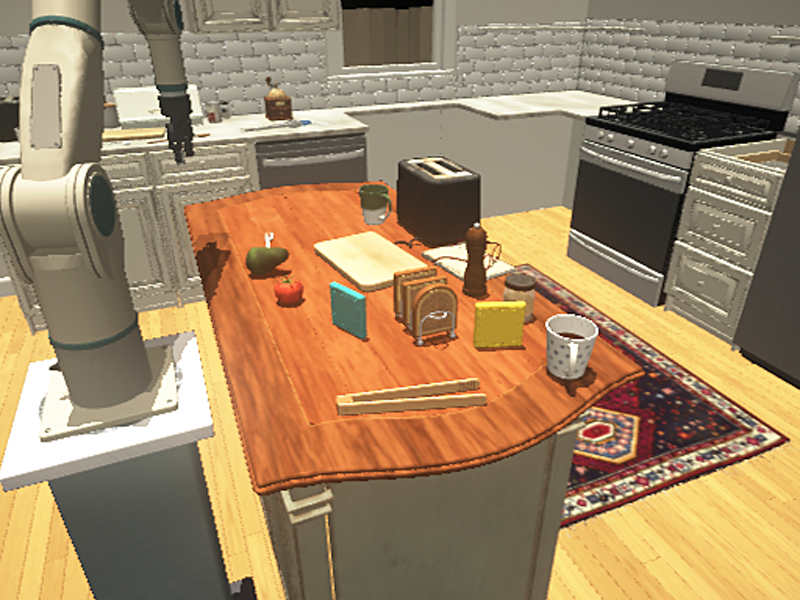

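View pics/top0b.png

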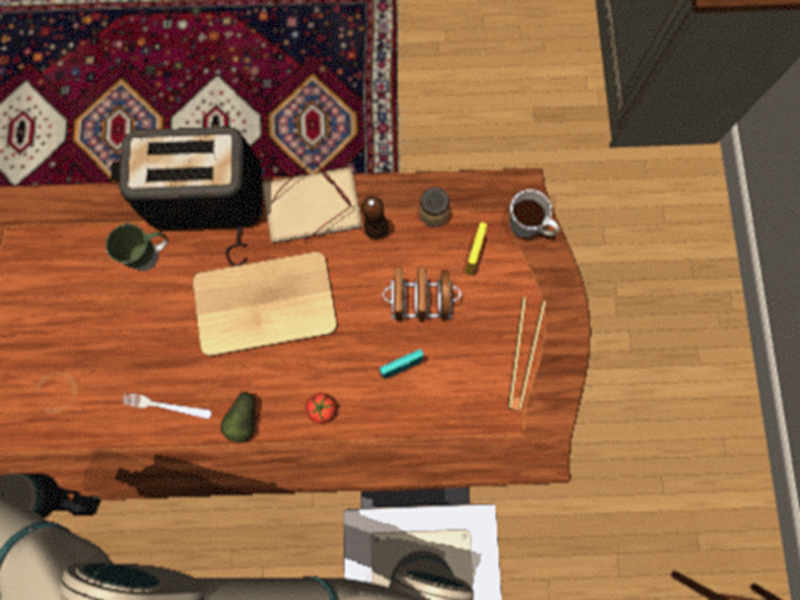

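The side view shows the slices of toast in the rack at about (395–455, 270–340), with the arched one nearest the camera at (435,312). The tongs are at (340–487, 380–412) with the jaws to the right. In the top view (800x600) the slices are at columns 397, 422 and 447, row 295, and the tongs run from the block at (516,405) to the jaws at (524,298) and (545,302). The board is at (265,303).

Candidates, in side-view pixels:
- Turquoise (348,310) and yellow (498,325): excluded by colour.
- Two brown slices behind, about (402,290) and (420,290): flat tops.
- Brown front slice (435,312): round top, so this is the one meant.

I'll confirm it in an enlarged crop.

Run:
```python
from h import *
s=cv2.imread('pics/side0.png')[160:270,210:320]; t=cv2.imread('pics/top0.png')[160:270,240:360]
a=cv2.resize(s,(380,380),interpolation=2); b=cv2.resize(t,(415,380),interpolation=2)
cv2.imwrite('pics/crop0.png',np.hstack([a,b]))
# tongs mask top: pale wood
im=load('top0.png'); p=im['pixels']; hsv=cv2.cvtColor(p,cv2.COLOR_RGB2HSV)
print('wood',hsv[192,334],hsv[230,330],hsv[200,170],'table',hsv[240,310],'toast',hsv[185,286])
m=cv2.inRange(hsv,(14,60,140),(28,200,255)); 
n,l,st,c=cv2.connectedComponentsWithStats(m)
for i in range(1,n):
    if st[i,4]>40: print(i,st[i],c[i])
```

```text
wood [ 17 115 157] [ 20  95 222] [ 20 101 237] table [ 10 173 196] toast [ 13 145 200]
6 [  254     0   252   384 51128] [389.9193397  199.66499765]
22 [194  49  34  58 164] [215.28658537  75.95731707]
23 [ 72  51  32  31 101] [90.38613861 65.53465347]
25 [173  57  22  50 137] [181.93430657  81.47445255]
26 [ 48  58  23  54 164] [56.89634146 85.68902439]
76 [123  86  15   4  48] [130.3125  87.8125]
82 [ 82  90  49  25 451] [100.92239468 101.89800443]
89 [127  95  21  24 249] [140.79116466 109.03212851]
97 [ 171  107   60   48 2064] [199.51405039 130.7495155 ]
98 [105 115  21   5  59] [113.33898305 116.93220339]
101 [299 142  13  27  97] [305.04123711 155.        ]
103 [ 124  161   91   67 4606] [168.40295267 193.90577508]
106 [325 190  12  71 167] [330.41317365 226.19161677]
107 [331 193  18  69 169] [340.01775148 226.43786982]
118 [  30  314  201   56 8147] [143.34822634 341.21652142]
119 [  0 333  11  16  76] [  3.60526316 339.53947368]
120 [  0 346  55  38 887] [ 18.88049605 369.14205186]
121 [ 40 366  19  13  80] [ 47.4    372.8125]
140 [281 376  18   8  55] [290.09090909 379.81818182]
143 [ 74 379  23   5  52] [ 83.09615385 381.65384615]
```

View pics/crop0.png

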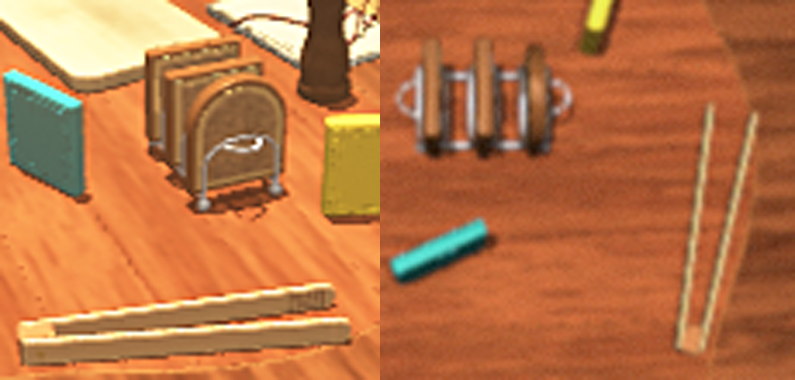

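The crop confirms it: in the left half (side view) the front slice at (235,135) has a round top, and the two behind it have flat tops. In the right half (top view) it is the rightmost slice, at (537,98).

Run:
```python
from h import *
im=load('top0.png'); p=im['pixels']; hsv=cv2.cvtColor(p,cv2.COLOR_RGB2HSV)
m=cv2.inRange(hsv,(14,60,140),(28,200,255)); n,l,st,c=cv2.connectedComponentsWithStats(m)
L=[]
for i in(106,107):
    v,u=np.where(l==i); w=np.array([onz(im,a,b,22)[:2] for a,b in zip(u,v)])
    w=w[w[:,0]>w[:,0].min()+25]
    k=np.polyfit(w[:,0],w[:,1],1); L.append(k); print('strip',k,w[:,0].min()-25,w[:,0].max(),len(w))
xs=np.linspace(450,700,6); print([(x,np.polyval(L[0],x).round(1),np.polyval(L[1],x).round(1)) for x in xs])
# toast
sub=hsv[165:212,245:300]; print('hue/val row 185', [tuple(hsv[185,u]) for u in range(248,298)])
# board
v,u=np.where(l==103); r=cv2.minAreaRect(np.array([onz(im,a,b,22)[:2] for a,b in zip(u,v)],np.float32)); print('board',r)
for nm,c0,z in(('avocado',(153,267),35),('tomato',(206,261),32),('turq',(257,232),96),('yellow',(305,158),96),('mill',(240,138),85)): print(nm,onz(im,*c0,z).round())
```

```text
strip [  -0.20540569 -131.07448143] 351.92166970875905 589.4256124526768 146
strip [  -0.31040545 -115.51029214] 347.72962219125975 577.2088963040696 150
[(np.float64(450.0), np.float64(-223.5), np.float64(-255.2)), (np.float64(500.0), np.float64(-233.8), np.float64(-270.7)), (np.float64(550.0), np.float64(-244.0), np.float64(-286.2)), (np.float64(600.0), np.float64(-254.3), np.float64(-301.8)), (np.float64(650.0), np.float64(-264.6), np.float64(-317.3)), (np.float64(700.0), np.float64(-274.9), np.float64(-332.8))]
hue/val row 185 [(np.uint8(8), np.uint8(93), np.uint8(189)), (np.uint8(7), np.uint8(114), np.uint8(168)), (np.uint8(7), np.uint8(51), np.uint8(185)), (np.uint8(9), np.uint8(21), np.uint8(204)), (np.uint8(6), np.uint8(79), np.uint8(152)), (np.uint8(12), np.uint8(166), np.uint8(166)), (np.uint8(12), np.uint8(150), np.uint8(195)), (np.uint8(13), np.uint8(154), np.uint8(191)), (np.uint8(12), np.uint8(157), np.uint8(166)), (np.uint8(13), np.uint8(138), np.uint8(124)), (np.uint8(11), np.uint8(97), np.uint8(105)), (np.uint8(12), np.uint8(95), np.uint8(113)), (np.uint8(10), np.uin
[... 1231 characters left out ...]
152), np.uint8(163)), (np.uint8(12), np.uint8(128), np.uint8(106)), (np.uint8(8), np.uint8(130), np.uint8(116)), (np.uint8(9), np.uint8(139), np.uint8(160)), (np.uint8(8), np.uint8(125), np.uint8(184)), (np.uint8(9), np.uint8(108), np.uint8(186)), (np.uint8(9), np.uint8(89), np.uint8(198)), (np.uint8(9), np.uint8(115), np.uint8(201)), (np.uint8(9), np.uint8(165), np.uint8(198)), (np.uint8(10), np.uint8(187), np.uint8(195)), (np.uint8(10), np.uint8(183), np.uint8(196))]
board ((599.6478271484375, 324.1664733886719), (191.25051879882812, 302.4349060058594), 8.512836456298828)
avocado [348. 370.  35.]
tomato [361. 196.  32.]
turq [442.  23.  96.]
yellow [ 685. -146.   96.]
mill [769.  69.  85.]
```

Run:
```python
from h import *
im=load('top0.png'); hsv=cv2.cvtColor(im['pixels'],cv2.COLOR_RGB2HSV)
m=(cv2.inRange(hsv,(11,110,145),(16,175,255))>0)
print('\n'.join('%d '%r+''.join('#' if m[r,u] else '.' for u in range(245,300)) for r in range(165,210)))
for u0,u1,z in((251,260,110.5),(267,275,110.5),(281,290,116)):
    pts=[]
    for r in range(172,202):
        us=[u for u in range(u0,u1) if m[r,u]]
        if len(us)>=3: pts.append(onz(im,np.mean(us),r,z)[:2])
    pts=np.array(pts); k=np.polyfit(pts[:,0],pts[:,1],1); print('slice',pts.mean(0).round(1),'x',pts[:,0].min().round(),pts[:,0].max().round(),'slope',k[0].round(3),'y@mid',np.polyval(k,(pts[:,0].min()+pts[:,0].max())/2).round(1))
s=load('side0.png')
g=load('side0.png')['pixels']; h2=cv2.cvtColor(g,cv2.COLOR_RGB2HSV)
```

```text
165 .......................................................
166 .......................................................
167 .......................................................
168 .......................................................
169 .......................................................
170 .......................................................
171 .........##............####............................
172 .......#####..........#####............................
173 .......######.........#####............................
174 ......#######.........#####............................
175 ......#######..........####.........................#..
176 .......######.........#####............................
177 .......######.........######..............#............
178 ........####.........#.####............##.##...........
179 ........####...........####............###.............
180 ........####...........####.............#..............
181 ........####...........####............####............
182 ........####...........####............####............
183 ........####....
[... 1074 characters left out ...]
.............................................
202 .......................................................
203 .......................................................
204 .......................................................
205 .......................................................
206 .......................................................
207 .......................................................
208 .......................................................
209 .......................................................
slice [594.8  26. ] x 551.0 639.0 slope -0.028 y@mid 25.9
slice [594.7 -23. ] x 553.0 637.0 slope -0.028 y@mid -23.0
slice [591.8 -74.2] x 573.0 613.0 slope -0.08 y@mid -74.3
```

Run:
```python
from h import *
s=load('side0.png')
import math
for yaw in(0,-0.04):
  for y in(-74,):
    c,si=math.cos(yaw),math.sin(yaw)
    f=lambda X,Y,Z:(594+c*X-si*Y,y+si*X+c*Y,14.5+Z)
    q=[proj(s,f(*a)) for a in((0,-8,108),(-48,-8,60),(48,-8,60),(48,8,60),(-48,-8,0))]
    print(yaw,[((u-210)/110*380//1,(v-160)/110*380//1) for u,v in q])
sub=cv2.imread('pics/side0.png')[175:235,258:300]
cv2.imwrite('pics/c2.png',cv2.resize(sub,(560,800*600//800),interpolation=cv2.INTER_CUBIC))
for name,p in(('tongs tip L top',(583,-251,22)),('tongs tip R',(577,-295,22)),('back',(352,-214,22))): print(name,[( (a-b)/110*380)//1 for a,b in zip(proj(s,p),(210,160))])
```

```text
0 [(np.float64(241.0), np.float64(78.0)), (np.float64(190.0), np.float64(137.0)), (np.float64(288.0), np.float64(116.0)), (np.float64(279.0), np.float64(108.0)), (np.float64(190.0), np.float64(195.0))]
-0.04 [(np.float64(241.0), np.float64(78.0)), (np.float64(189.0), np.float64(136.0)), (np.float64(288.0), np.float64(117.0)), (np.float64(281.0), np.float64(109.0)), (np.float64(188.0), np.float64(194.0))]
tongs tip L top [np.float64(321.0), np.float64(283.0)]
tongs tip R [np.float64(343.0), np.float64(317.0)]
back [np.float64(26.0), np.float64(329.0)]
```

```bash
cat > go.py <<'E'
import sys; from h import *
from scipy.spatial.transform import Rotation as R
s=ctrl.read_state(); Rt=R.from_euler('xyz',s['tool_rot']); p=s['eef_pos']
print('p',p.round(1),'rot',s['tool_rot'].round(3),'w',round(s['width'],1),'F',s['force'].round(1),'gf',round(s['gripper_force'],1),'t',s['clock'],'q',s['qpos'].round(2))
a=[float(v) for v in sys.argv[1:]]
for i in range(0,len(a),4):   # target x y z yaw, tool down
    T=R.from_euler('xyz',[np.pi,0,a[i+3]])
    print((Rt.inv().apply(np.array(a[i:i+3])-p)/10).round(2),(Rt.inv()*T).as_rotvec().round(4))
E
python3 go.py 560 200 320 2.889 467 -244 200 2.889
```

```text
p [208.5 615.2 303.1] rot [-3.14   0.     2.815] w 85.5 F [ 0.  -0.1  0.4] gf 0.0 t 0.1 q [-1.31  0.63  0.04  1.52 -0.03  1.   -0.02]
[-46.62 -28.04  -1.64] [-0.0017 -0.0001 -0.0742]
[-52.07 -73.05  10.44] [-0.0017 -0.0001 -0.0742]
```

send_rows([
  [[-47, -28, -1.5, 0, 0, -0.074], [-47, -28, -1.5, 0, 0, -0.074], [-47, -28, -1.5, 0, 0, -0.074], [-47, -28, -1.5, 0, 0, -0.074], [-47, -28, -1.5, 0, 0, -0.074], [-47, -28, -1.5, 0, 0, -0.074], [-47, -28, -1.5, 0, 0, -0.074], [-47, -28, -1.5, 0, 0, -0.074], [-47, -28, -1.5, 0, 0, -0.074], [-47, -28, -1.5, 0, 0, -0.074]],
], grip=60)

```text
clock: 1.1
eef_pos: [534.0, 233.7, 317.4]
tool_rot: [-3.141, -0.001, 2.889]
force: [1.0, 1.6, 1.3]
width: 65.4
gripper_force: 0.0
```

```bash
python3 go.py 467 -244 180 2.889
```

```text
p [534.  233.7 317.4] rot [-3.141e+00 -1.000e-03  2.889e+00] w 65.4 F [1.  1.6 1.3] gf 0.0 t 1.1 q [-0.48  0.52  0.04  1.69 -0.02  0.93  0.88]
[ -5.46 -47.93  13.75] [-0.0002 -0.0005 -0.0001]
```

send_rows([
  [[-5.5, -48, 0, 0, 0, 0], [-5.5, -48, 0, 0, 0, 0], [-5.5, -48, 0, 0, 0, 0], [-5.5, -48, 0, 0, 0, 0], [-5.5, -48, 0, 0, 0, 0], [-5.5, -48, 0, 0, 0, 0], [-5.5, -48, 0, 0, 0, 0], [-5.5, -48, 0, 0, 0, 0], [-5.5, -48, 6, 0, 0, 0], [-5.5, -48, 13, 0, 0, 0]],
])

```text
clock: 2.1
eef_pos: [470.1, -225.6, 243.7]
tool_rot: [-3.138, 0.008, 2.883]
force: [0.6, 0.6, -0.2]
width: 65.2
gripper_force: 0.0
```

send_rows([
  [[0, 0, 0, 0, 0, 0], [0, 0, 0, 0, 0, 0]],
])

```text
clock: 2.3
eef_pos: [469.1, -219.6, 241.6]
tool_rot: [3.141, -0.003, 2.888]
force: [1.1, 0.4, -0.4]
width: 65.7
gripper_force: 0.0
```

```bash
python3 go.py 467 -244.5 79 2.889
python3 - <<'E'
from h import *
im=snap('top','top1.png'); c=im['pixels'][170:280,270:390]; s=snap('side','side1.png')['pixels'][150:280,190:340]
cv2.imwrite('pics/crop1.png',np.hstack([cv2.resize(c,(400,366),interpolation=2),cv2.resize(s,(400,366),interpolation=2)])[:,:,::-1])
E
```

```text
p [ 469.1 -219.6  241.6] rot [ 3.141e+00 -3.000e-03  2.888e+00] w 65.7 F [ 1.1  0.4 -0.4] gf 0.0 t 2.3 q [ 0.33  0.53  0.08  1.95 -0.06  0.67  1.76]
[-0.47 -2.48 16.26] [ 0.001  -0.0028 -0.0008]
```

View pics/crop1.png

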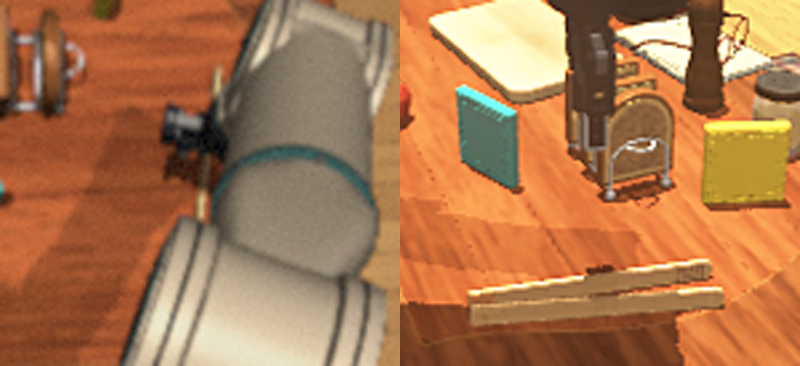

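The crop shows the open fingers above the tongs; nothing has moved. I'll align and go down.

send_rows([
  [[-0.5, -2.5, 4, 0.001, -0.003, 0], [-0.5, -2.5, 8, 0.001, -0.003, 0], [-0.5, -2.5, 11, 0.001, -0.003, 0], [-0.5, -2.5, 13.5, 0.001, -0.003, 0], [-0.5, -2.5, 15.3, 0.001, -0.003, 0], [-0.5, -2.5, 16.2, 0.001, -0.003, 0], [-0.5, -2.5, 16.2, 0.001, -0.003, 0]],
])

```text
clock: 3.1
eef_pos: [469.1, -244.6, 80.7]
tool_rot: [-3.141, 0.004, 2.891]
force: [-0.5, -0.1, -0.3]
width: 65.4
gripper_force: 0.0
```

send_rows([
  [[0, 0, 0, 0, 0, 0], [0, 0, 0, 0, 0, 0], [0, 0, 0, 0, 0, 0]],
], grip=125)

```text
clock: 3.4
eef_pos: [468.8, -245.7, 81.4]
tool_rot: [-3.14, 0.005, 2.889]
force: [-0.6, -0.4, 0.9]
width: 43.8
gripper_force: 0.0
```

```bash
python3 go.py 467 -244.5 77 2.889
python3 - <<'E'
from h import *
s=snap('side','side2.png')['pixels'][210:280,210:310]
cv2.imwrite('pics/crop2.png',cv2.resize(s,(800,560),interpolation=2)[:,:,::-1])
E
```

```text
p [ 468.8 -245.7   81.4] rot [-3.14   0.005  2.889] w 43.8 F [-0.6 -0.4  0.9] gf 0.0 t 3.4 q [ 0.41  0.81  0.04  2.01 -0.08  0.32  1.83]
[0.21 0.07 0.44] [-0.0013  0.0049 -0.0001]
```

View pics/crop2.png

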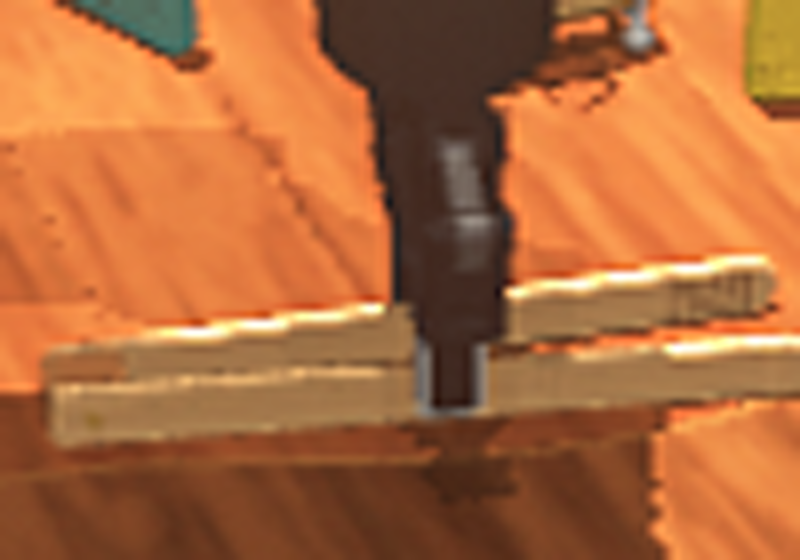

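The near finger is outside the right strip at about (450,370), with its pad low on the strip. I'll go down a little more and close partway.

send_rows([
  [[0.1, 0, 0.2, 0, 0.004, 0], [0.1, 0, 0.4, 0, 0.004, 0], [0.1, 0, 0.4, 0, 0.004, 0]],
])

```text
clock: 3.75
eef_pos: [467.0, -245.3, 75.9]
tool_rot: [-3.141, -0.002, 2.889]
force: [0.6, 0.3, -0.3]
width: 43.3
gripper_force: 0.0
```

send_rows([
  [[0, 0, 0, 0, 0, 0], [0, 0, 0, 0, 0, 0], [0, 0, 0, 0, 0, 0], [0, 0, 0, 0, 0, 0]],
], grip=148)

```text
clock: 4.15
eef_pos: [467.2, -245.0, 76.3]
tool_rot: [-3.141, -0.001, 2.889]
force: [0.1, 1.5, 3.3]
width: 36.0
gripper_force: 5.3
```

send_rows([
  [[0, 0, -0.3, 0, 0, 0], [0, 0, -1, 0, 0, 0], [0, 0, -2.2, 0, 0, 0], [0, 0, -4, 0, 0, 0], [0, 0, -6, 0, 0, 0], [0, 0, -8, 0, 0, 0], [0, 0, -10, 0, 0, 0], [0, 0, -12, 0, 0, 0], [0, 0, -13, 0, 0, 0], [0, 0, -13.3, 0, 0, 0]],
], grip=151)

```text
clock: 5.15
eef_pos: [467.8, -245.6, 210.9]
tool_rot: [-3.14, 0.002, 2.889]
force: [-0.5, 0.1, -0.5]
width: 34.7
gripper_force: 4.6
```

```bash
python3 go.py 486 -72 230 3.112
python3 - <<'E'
from h import *
s=snap('side','side3.png')['pixels'][140:260,190:330]
cv2.imwrite('pics/crop3.png',cv2.resize(s,(700,600),interpolation=2)[:,:,::-1])
E
```

```text
p [ 467.8 -245.6  210.9] rot [-3.140e+00  2.000e-03  2.889e+00] w 34.7 F [-0.5  0.1 -0.5] gf 4.6 t 5.15 q [ 0.38  0.59  0.07  1.95 -0.07  0.6   1.81]
[ 2.58 17.26 -1.95] [-0.0018  0.0015 -0.2234]
```

View pics/crop3.png

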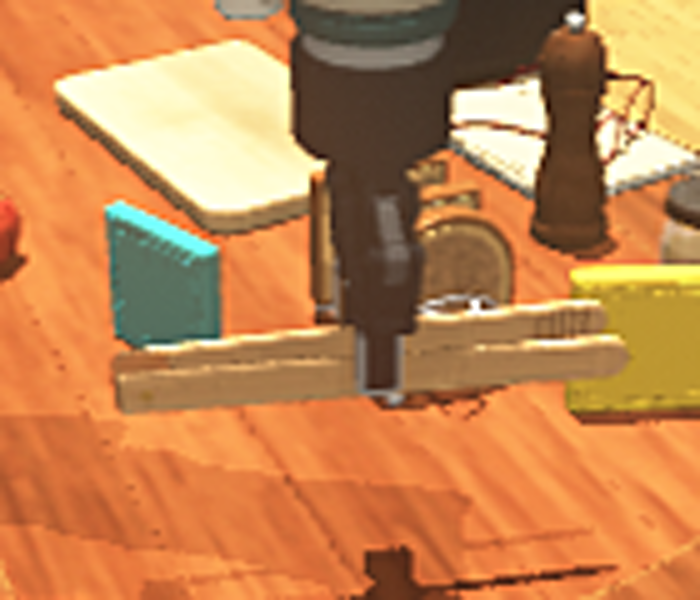

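The tongs hang level, gripped at about (380,345) in the crop, with the jaws open at about (610,330). I'll move them over the arched slice.

send_rows([
  [[0.05, 0.5, -1, 0, 0, -0.01], [0.2, 1.8, -1.8, 0, 0, -0.03], [0.5, 3.8, -2, 0, 0, -0.055], [0.9, 6.2, -2, 0, 0, -0.085], [1.3, 8.6, -2, 0, 0, -0.115], [1.7, 11, -2, 0, 0, -0.145], [2.1, 13.4, -2, 0, 0, -0.175], [2.4, 15.6, -2, 0, 0, -0.2], [2.55, 16.9, -2, 0, 0, -0.218], [2.6, 17.3, -2, 0, 0, -0.223]],
])

```text
clock: 6.2
eef_pos: [485.6, -69.0, 229.2]
tool_rot: [3.142, -0.001, 3.116]
force: [-0.1, -0.3, -0.2]
width: 35.1
gripper_force: 4.6
```

send_rows([
  [[0, 0, 0, 0, 0, 0], [0, 0, 0, 0, 0, 0]],
])

```text
clock: 6.4
eef_pos: [485.3, -72.3, 229.1]
tool_rot: [-3.14, -0.001, 3.11]
force: [0.2, -1.2, -0.5]
width: 35.0
gripper_force: 4.6
```

```bash
python3 go.py 488 -72 160 3.112
python3 - <<'E'
from h import *
im=snap('top','top4.png'); c=im['pixels'][150:250,230:350]; s=snap('side','side4.png')['pixels'][120:240,220:330]
cv2.imwrite('pics/crop4.png',np.hstack([cv2.resize(c,(420,350),interpolation=2),cv2.resize(s,(321,350),interpolation=2)])[:,:,::-1])
# outline expected: jaw mid in world for current TCP
E
```

```text
p [485.3 -72.3 229.1] rot [-3.14e+00 -1.00e-03  3.11e+00] w 35.0 F [ 0.2 -1.2 -0.5] gf 4.6 t 6.4 q [ 0.07  0.52  0.03  2.03 -0.03  0.6   1.66]
[-0.28  0.04  6.91] [-0.0015 -0.0014 -0.0018]
```

View pics/crop4.png

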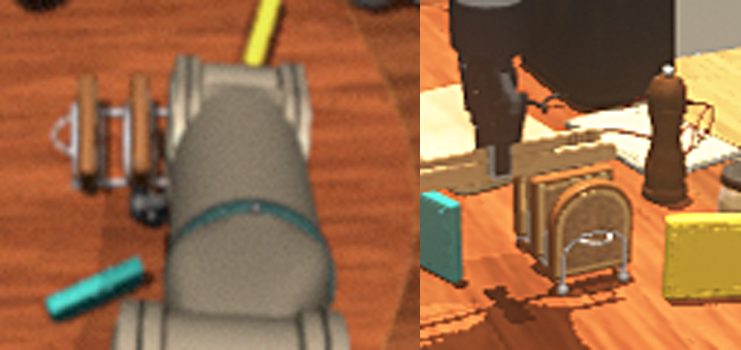

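Run:
```python
from h import *
s=load('side4.png')
for p in((604.7,-96.1,164),(604.7,-96.1,153),(604.7,-96.1,175)): print(np.round(proj(s,p),1))
sub=s['pixels'][160:185,270:300]; hs=cv2.cvtColor(sub,cv2.COLOR_RGB2HSV)
print('\n'.join('%d '%(160+i)+' '.join('%3d'%x for x in r) for i,r in enumerate(sub[:,:,2])))
```

```text
[285.7 171.3]
[285.6 174.7]
[285.9 167.9]
160  57  77 105 148 208 213 221 230 239 237 234 231 230 229 228 227 228 228 228 228 227 225 226 227 228 228 234 226 143  12
161 130 160 221 237 243 238 234 232 231 229 229 228 227 227 227 227 227 227 227 227 226 224 225 224 225 226 228 237 202   7
162  89 135 197 209 212 239 234 232 232 232 231 231 230 231 231 231 232 231 230 230 229 229 228 228 224 224 226 236 210  34
163  62  80  76  79 112 194 233 239 244 233 243 246 245 246 247 247 247 247 245 242 239 235 232 229 227 228 229 237 219  88
164  42  85 153 189 213 220 157 106 100  98 117 145 127  70  66  66  67  79 100 125 171 200 221 246 242 237 236 241 222  95
165 222 145  98  89 101  97  72  44  52  58  65  76  92 126 165 163 163 144  75  38  44  37  51  84 147 203 224 255 233 100
166 102  71  65  52  66  60  67  58  60  65  69 101 192 244 239 236 235 233 233 234 233 212 164 128  43  58  53  89 105  64
167  62  54  68  56  72  65  71  59  57  61  64  87 189 248 241 240 237 236 235 235 236 237 235 237 235 216 167 138  37  21
168  65  55  65  52  66  56  61  46  44  65 116 147 202 246 226 21
[... 1341 characters left out ...]
  34  62 102  84  50  52  58  75  75  73  74  72  72  69  64  76  82  27  34  35
180  67  55  45  42  36  33  69 115  84  50  61  75  84  81  68  47  55  69  69  73  73  72  72  73  72  75  66  26  31  32
181  34  68 104  90  91  70  65  84  80  77  77  76  75  77  67  42  54  67  64  69  73  76  77  72  72  77  67  33  31  33
182  71  75  79  73  72  78  76  77  76  84  84  82  78  78  77  70  70  72  69  66  69  73  75  75  76  75  57  29  31  34
183  72  56  63  75  75  78  94 104  70  64  51  42  44  47  51  56  68  73  72  71  66  67  69  73  76  70  44  28  30  31
184  61  69  73  76 100 129  91  44  34  35  38  40  39  40  35  34  39  46  60  71  72  68  67  71  77  68  44  39  31  31
```

The near jaw tip is seen at (286.5,169) and predicted at (286,168), so the alignment is good. I'll go down astride the slice.

send_rows([
  [[-0.1, 0, 0.3, 0, 0, 0], [-0.2, 0, 1, 0, 0, 0], [-0.3, 0, 1.8, 0, 0, 0], [-0.3, 0, 2.6, 0, 0, 0], [-0.3, 0, 3.4, 0, 0, 0], [-0.3, 0, 4.2, 0, 0, 0], [-0.3, 0, 5.0, 0, 0, 0], [-0.3, 0, 5.8, 0, 0, 0], [-0.3, 0, 6.5, 0, 0, 0], [-0.3, 0, 7.0, 0, 0, 0]],
])

```text
clock: 7.5
eef_pos: [488.2, -71.3, 158.4]
tool_rot: [-3.141, -0.002, 3.112]
force: [-0.4, -0.3, -0.8]
width: 35.1
gripper_force: 4.6
```

send_rows([
  [[0, 0, 0, 0, 0, 0], [0, 0, 0, 0, 0, 0]],
])

```text
clock: 7.7
eef_pos: [488.4, -71.3, 159.1]
tool_rot: [-3.141, -0.001, 3.112]
force: [0.4, -0.7, -0.2]
width: 35.0
gripper_force: 4.6
```

```bash
python3 go.py 488 -72 160 3.112
python3 - <<'E'
from h import *
s=snap('side','side5.png')['pixels'][140:240,220:320]
cv2.imwrite('pics/crop5.png',cv2.resize(s,(600,600),interpolation=2)[:,:,::-1])
E
```

```text
p [488.4 -71.3 159.1] rot [-3.141e+00 -1.000e-03  3.112e+00] w 35.0 F [ 0.4 -0.7 -0.2] gf 4.6 t 7.7 q [ 0.07  0.64  0.02  2.07 -0.03  0.43  1.66]
[ 0.04 -0.07 -0.09] [-0.0007 -0.0012 -0.0002]
```

View pics/crop5.png

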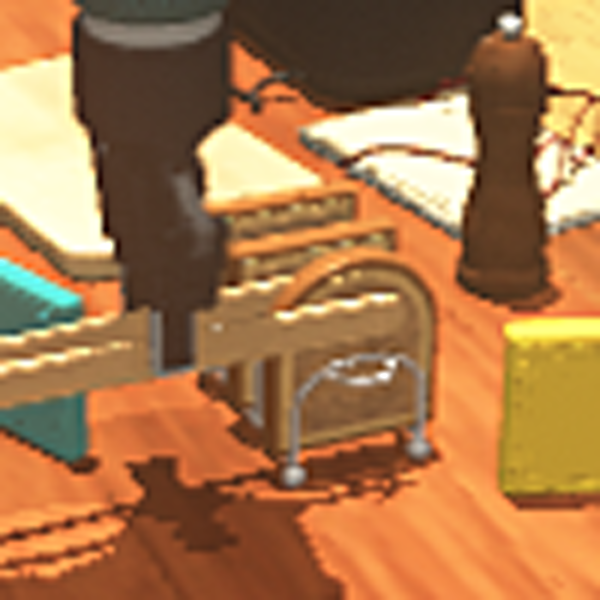

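The right strip passes in front of the slice at (340,320) and the left one behind it, clear of the hoops. I'll close in steps.

send_rows([
  [[0, 0, 0, 0, 0, 0], [0, 0, 0, 0, 0, 0], [0, 0, 0, 0, 0, 0]],
], grip=164)

```text
clock: 8.05
eef_pos: [488.5, -71.4, 159.3]
tool_rot: [-3.141, -0.001, 3.112]
force: [-1.1, -0.1, -0.8]
width: 30.4
gripper_force: 6.3
```

send_rows([
  [[0, 0, 0, 0, 0, 0], [0, 0, 0, 0, 0, 0], [0, 0, 0, 0, 0, 0]],
], grip=174)

```text
clock: 8.35
eef_pos: [488.4, -71.4, 159.2]
tool_rot: [-3.141, -0.001, 3.112]
force: [-0.0, 0.1, -1.2]
width: 27.7
gripper_force: 8.3
```

send_rows([
  [[0, 0, 0, 0, 0, 0], [0, 0, 0, 0, 0, 0], [0, 0, 0, 0, 0, 0]],
], grip=184)

```text
clock: 8.65
eef_pos: [488.5, -71.2, 159.2]
tool_rot: [-3.141, -0.001, 3.112]
force: [-1.1, 0.1, 0.8]
width: 25.7
gripper_force: 59.1
```

send_rows([
  [[0, 0, 0, 0, 0, 0], [0, 0, 0, 0, 0, 0], [0, 0, 0, 0, 0, 0]],
], grip=192)

```text
clock: 8.95
eef_pos: [488.4, -71.3, 159.2]
tool_rot: [-3.141, -0.001, 3.112]
force: [-0.0, 0.8, 1.7]
width: 25.7
gripper_force: 59.1
```

send_rows([
  [[0, 0, 0, 0, 0, 0], [0, 0, 0, 0, 0, 0], [0, 0, 0, 0, 0, 0]],
], grip=179)

```text
clock: 9.25
eef_pos: [488.4, -71.3, 159.1]
tool_rot: [-3.141, -0.001, 3.112]
force: [0.6, 0.4, 0.6]
width: 26.0
gripper_force: 55.6
```

```bash
python3 go.py 488 -72 300 3.112
```

```text
p [488.4 -71.3 159.1] rot [-3.141e+00 -1.000e-03  3.112e+00] w 26.0 F [0.6 0.4 0.6] gf 55.6 t 9.25 q [ 0.07  0.64  0.02  2.07 -0.03  0.43  1.66]
[  0.06  -0.08 -14.09] [-0.0007 -0.0012 -0.0002]
```

send_rows([
  [[0, 0, 0, 0, 0, 0], [0, 0, 0, 0, 0, 0], [0, 0, 0, 0, 0, 0]],
], grip=177)

```text
clock: 9.55
eef_pos: [488.4, -71.4, 159.1]
tool_rot: [-3.141, -0.001, 3.112]
force: [0.0, 0.8, 1.0]
width: 26.3
gripper_force: 35.3
```

send_rows([
  [[0, 0, -0.2, 0, 0, 0], [0, 0, -0.6, 0, 0, 0], [0, 0, -1.1, 0, 0, 0], [0, 0, -1.7, 0, 0, 0], [0, 0, -2.4, 0, 0, 0], [0, 0, -3.1, 0, 0, 0], [0, 0, -3.8, 0, 0, 0], [0, 0, -4.4, 0, 0, 0], [0, 0, -4.8, 0, 0, 0], [0, 0, -5, 0, 0, 0]],
])

```text
clock: 10.55
eef_pos: [488.6, -71.3, 209.6]
tool_rot: [-3.141, -0.001, 3.112]
force: [-0.5, 0.7, -0.9]
width: 26.1
gripper_force: 34.9
```

```bash
python3 go.py 488 -72 305 3.112
python3 - <<'E'
from h import *
s=snap('side','side6.png')['pixels'][120:240,210:330]
cv2.imwrite('pics/crop6.png',cv2.resize(s,(600,600),interpolation=2)[:,:,::-1])
E
```

```text
p [488.6 -71.3 209.6] rot [-3.141e+00 -1.000e-03  3.112e+00] w 26.1 F [-0.5  0.7 -0.9] gf 34.9 t 10.55 q [ 0.07  0.55  0.03  2.04 -0.03  0.55  1.66]
[ 0.06 -0.08 -9.54] [-0.0008 -0.0006 -0.0002]
```

View pics/crop6.png

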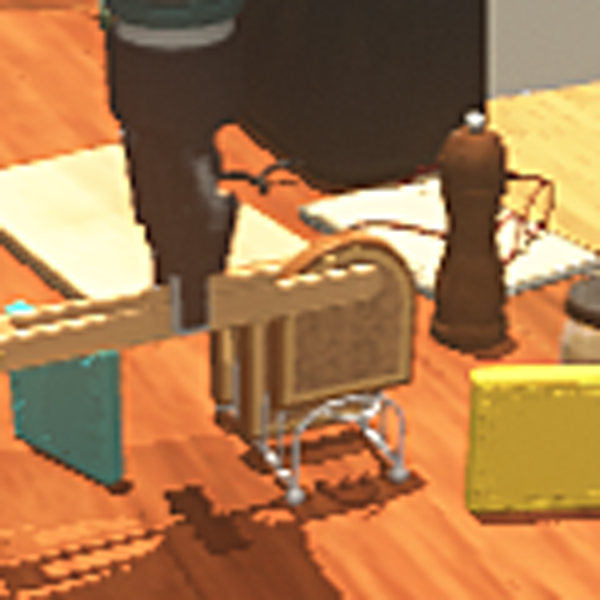

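The slice at (345,320) is rising with the tongs and the rack is still in place. I'll lift it clear and carry it to the board.

send_rows([
  [[0, 0, -0.3, 0, 0, 0], [0, 0, -1, 0, 0, 0], [0, 0, -2, 0, 0, 0], [0, 0, -3.2, 0, 0, 0], [0, 0, -4.6, 0, 0, 0], [0, 0, -6, 0, 0, 0], [0, 0, -7.4, 0, 0, 0], [0, 0, -8.6, 0, 0, 0], [0, 0, -9.4, 0, 0, 0], [0, 0, -9.7, 0, 0, 0]],
])

```text
clock: 11.6
eef_pos: [488.9, -71.3, 307.3]
tool_rot: [-3.141, 0.001, 3.112]
force: [0.1, -0.5, -0.8]
width: 26.4
gripper_force: 34.9
```

```bash
python3 go.py 495 327 300 3.112
```

```text
p [488.9 -71.3 307.3] rot [-3.141e+00  1.000e-03  3.112e+00] w 26.4 F [ 0.1 -0.5 -0.8] gf 34.9 t 11.6 q [ 0.06  0.4   0.04  1.94 -0.02  0.8   1.65]
[ 0.58 39.83  0.69] [-0.0008  0.0006 -0.0002]
```

send_rows([
  [[0, 0.4, 0, 0, 0, 0], [0, 1.3, 0, 0, 0, 0], [0, 2.7, 0, 0, 0, 0], [0, 4.4, 0, 0, 0, 0], [0, 6.3, 0, 0, 0, 0], [0.1, 8.3, 0, 0, 0, 0], [0.1, 10.4, 0, 0, 0, 0], [0.2, 12.6, 0, 0, 0, 0], [0.2, 14.8, 0, 0, 0, 0], [0.3, 17, 0, 0, 0, 0]],
])

```text
clock: 12.6
eef_pos: [490.1, 101.2, 305.5]
tool_rot: [-3.141, -0.002, 3.113]
force: [0.7, -0.4, -0.9]
width: 25.9
gripper_force: 34.8
```

send_rows([
  [[0, 2.2, 0, 0, 0, 0], [0.1, 4.4, 0, 0, 0, 0], [0.1, 6.6, 0, 0, 0, 0], [0.1, 8.8, 0, 0, 0, 0], [0.2, 11, 0, 0, 0, 0], [0.2, 13, 0, 0, 0, 0], [0.2, 14.9, 0, 0, 0, 0], [0.3, 16.6, 0, 0, 0, 0], [0.3, 18.1, 0, 0, 0, 0], [0.3, 19.2, 0, 0, 0, 0]],
])

```text
clock: 13.6
eef_pos: [492.9, 292.5, 305.6]
tool_rot: [-3.141, -0.002, 3.113]
force: [-0.2, -0.2, -0.7]
width: 26.1
gripper_force: 34.9
```

```bash
python3 go.py 495 327 202 3.112
```

```text
p [492.9 292.5 305.6] rot [-3.141e+00 -2.000e-03  3.113e+00] w 26.1 F [-0.2 -0.2 -0.7] gf 34.9 t 13.6 q [-0.59  0.52  0.    1.73 -0.    0.89  0.96]
[-0.13  3.46 10.36] [-0.0006 -0.0017  0.0011]
```

send_rows([
  [[0, 0.9, 0.3, 0, 0, 0], [0, 1.7, 1, 0, 0, 0], [-0.1, 2.4, 2.2, 0, 0, 0], [-0.1, 3, 3.6, 0, 0, 0], [-0.1, 3.4, 5.2, 0, 0, 0], [-0.1, 3.4, 6.8, 0, 0, 0], [-0.1, 3.4, 8.2, 0, 0, 0], [-0.1, 3.4, 9.3, 0, 0, 0], [-0.1, 3.4, 10, 0, 0, 0], [-0.1, 3.4, 10.3, 0, 0, 0]],
])

```text
clock: 14.6
eef_pos: [495.0, 324.3, 201.8]
tool_rot: [-3.14, -0.002, 3.111]
force: [-0.2, -0.2, -0.0]
width: 26.2
gripper_force: 34.9
```

send_rows([
  [[0, 0, 0, 0, 0, 0], [0, 0, 0, 0, 0, 0], [0, 0, 0, 0, 0, 0], [0, 0, 0, 0, 0, 0], [0, 0, 0, 0, 0, 0]],
])

```text
clock: 15.1
eef_pos: [495.4, 324.8, 203.2]
tool_rot: [-3.141, -0.001, 3.112]
force: [0.1, 0.2, -0.5]
width: 26.0
gripper_force: 34.9
```

```bash
python3 go.py 495 327 202 3.112
python3 - <<'E'
from h import *
c=snap('top','top7.png')['pixels'][110:260,120:310]; s=snap('side','side7.png')['pixels'][90:240,140:330]
cv2.imwrite('pics/crop7.png',np.hstack([cv2.resize(c,(400,316),interpolation=2),cv2.resize(s,(400,316),interpolation=2)])[:,:,::-1])
E
```

```text
p [495.4 324.8 203.2] rot [-3.141e+00 -1.000e-03  3.112e+00] w 26.0 F [ 0.1  0.2 -0.5] gf 34.9 t 15.1 q [-0.63  0.67  0.    1.78 -0.    0.69  0.91]
[0.05 0.22 0.12] [-0.0003 -0.0007 -0.0003]
```

View pics/crop7.png

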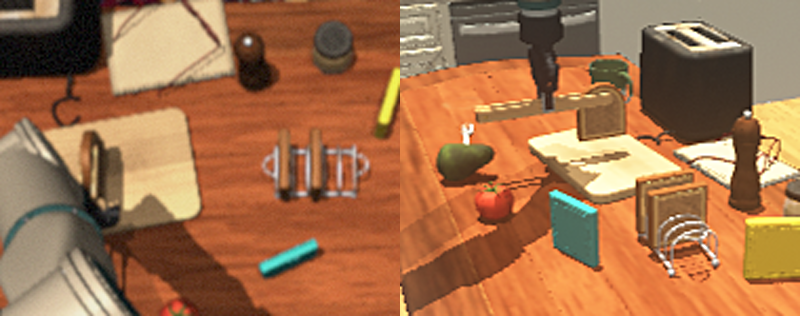

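The slice is held by the tongs over the board (left crop (93,165), right crop (600,110)). Both square slices are still in the rack, and the avocado, tomato and pepper mill look undisturbed.

```bash
python3 -c "
from cell import ctrl
print(abs(ctrl.read_state()['qd']).max()); print(ctrl.finish_job())"
```

```text
0.0023570079877454834
the job is handed in; nothing more can be done
None
```

The job is handed in at about 15 s: the tongs hold the round-topped slice at rest over the middle of the board, about 35 mm clear by calculation, and in the last pictures the rack still stands with both square slices and the avocado, tomato and pepper mill look undisturbed.

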